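Run-down check of a rotary microscope stage

TASK

Check that the rotary stage runs freely: set its platter turning by hand (faster than one turn in ten seconds, never faster than one in two, either way round), let go, and then, without touching it, keep the open gripper centred over the steel objective as it travels round, within 25 mm sideways and with the fingertips 2 to 6 cm above it, so that the hand camera films it for at least 5 seconds without a break while the platter still makes better than a turn in 15 seconds. Then stop the platter with the objective at any one of the three index pointers at its edge (within about 20 mm), let go and leave it standing there; leave the other things on the bench where they are.

Things in the scene. Friction and masses are not known exactly. Their poses are not given: they have to be found in the camera images.
- stage: Rotary microscope stage, fixed: black square deck 300 x 300 mm, top 50 mm above the table, carrying the platter. Origin on the table under the deck's middle, on the platter's vertical axis. Three index pointers, small aluminium posts (8 x 16 mm, up to 95 mm above the table), stand at the platter's edge, 145 mm from the axis, at 0, +120 and -120 degrees from the frame's +x.
- platter (a joint): Platter angle, rad, no stops; + counter-clockwise from above; 0 (and each 2 pi): objective at the first pointer. Aluminium disc, diameter 270, top 70 mm above the table, with 45 and 50 mm cube modules. Nominal 1.6 kg (real 0.7 to 1.4 times), inertia 0.014 kg m2, viscous drag 0.0006 N m s/rad, dry friction 0.0006 N m: from 1.3 rad/s coasts to rest in about 19 s.
- objective_top (a point): Centre of the top of the steel objective: upright round barrel, diameter 32 mm, 48 mm high (top 8 mm tapers to 24 mm), on a 50 mm black cube (its top 120 mm above the table), fixed to the platter. The point is 168 mm above the table, 95 mm from the axis. Can be gripped from above, fingertips about 130 mm above the table.
- cap: Bystander: round black cap, 28 mm in diameter, 14 mm high, on the deck corner nearest the robot on the left; origin at its underside.
- nut: Bystander: steel thumb nut, 22 mm in diameter, 12 mm high, on the far right deck corner; origin at its underside.
- screwdriver: Bystander: screwdriver lying on the table at the right; origin at its underside.
- mug: Bystander: white mug, 80 mm wide, 90 mm high, at the far left; origin under its centre.
- cleaner: Bystander: white bottle, 48 mm in diameter, 110 mm high, at the far right; origin under its centre.
- spare_cube: Bystander: loose 50 mm black cube module on the table at the left; origin under its centre.
- mouse: Bystander: black computer mouse, 35 mm high, at the right; origin at its underside.
- park0 (a point): The objective's top centre when it stands at the index pointer on the deck's +x side: fixed point 95 mm from the axis, 168 mm above the table. The platter turns very easily: fingers that squeeze the barrel along its path kick the platter when they let go; squeezed across its path (towards the axis) it is let go without a kick.
- park1 (a point): The objective's top centre when it stands at the pointer 120 degrees counter-clockwise from that one: fixed point 95 mm from the axis, 168 mm above the table.
- park2 (a point): The objective's top centre when it stands at the pointer 120 degrees clockwise from that one: fixed point 95 mm from the axis, 168 mm above the table.

How it is judged:
By the outcome, as a careful person would: the job done as asked, in the order asked, and still so for the second after the job is handed in, with the robot touching nothing.
It also fails if it takes over 64 s, if anything falls off the work surface, if the arm or the gripper's body presses on something with over 40 N, if the wrist force passes 120 N, or if a joint passes its speed limit or range.

ROBOT

A 6-joint arm with a two-finger parallel gripper is mounted at the origin on the work surface. World frame = base frame: x ahead of the robot, y to its left, z up, the work surface at z = 0. Lengths are in m, angles in rad, forces in N, time in s.
With the tool pointing down it reaches from about 0.275 to 0.825 m from the base axis. Payload 5.2 kg.
Tool frame: the origin (TCP) lies between the finger pads, 19 mm behind the fingertips; this is the grasp point; z points along the fingers, y is the line along which they close (so a half turn about z gives the same grasp; the last joint's range is limited). The gripper opens to 93 mm and grips with 3 to 60 N. Pads are 15 mm wide; open, the fingers measure 128 mm over their backs; the gripper's body (75 mm by 188 mm) begins 65 mm behind the grasp point.
Start: joints at [-1.422, 0.259, 1.535, -0, 1.348, -0.203], TCP at [0.19, -0.516, 0.237] pointing down, gripper open.
Joint ranges: [-3.14, 3.14], [-0.91, 2.08], [0.19, 2.58], [-1.22, 4.36], [0.22, 2.71], [-3.12, 3.12]. Speed limits (rad/s): [2.57, 2.57, 3.14, 3.14, 3.14, 3.14].

INTERFACE

Orientations are given as [roll, pitch, yaw] about the fixed x, y, z axes, in that order (R = Rz(yaw) Ry(pitch) Rx(roll)).
In Python, from cell import * gives the robot as it stands. The module is installed in compiled form; this text tells all that it offers. Calls block until the motion is done:
- movep(position, orientation): joint-space move of the TCP to a pose.
- line_to(position, ori=None, v=0.15): straight line of the TCP; ori=None keeps the orientation; v is the mean speed in m/s.
- set_joints(angles): joint-space move.
- set_gripper(opening): opening from 0.0 (shut) to 1.0 (fully open); the grip force is fixed at half the most; returns when the fingers have stopped.
- dwell(seconds).
- solve_ik(position, orientation): joint angles nearest the present ones, or None.
- get_image(name): name is "scene" or "top" or "wrist"; returns a dict with "image" (384x512x3 uint8, red, green, blue), "range_z" (384x512 float32, m along the optical axis (not along the pixel's ray), 0 where there is no reading), "fovy" (degrees; the focal length in pixels is half the picture's height over the tangent of half this angle, whatever the lens; pixels are square), "cx", "cy" (the principal point, pixels), "k1" (the pictures are not rectified: a ray, as slopes to the right and down, at radius r is drawn at 1 + k1 r^2 times it, then the intrinsics apply), "pose" (4x4, takes a point from camera to world coordinates). Camera axes: x right, y up, looking along -z (the intrinsics and any distortion apply to the point x, -y, -z); pixel columns grow to the right and rows downward; lengths in m; the calibration is good to about 2 mm. A picture is of the moment at which its call begins.
A pose or a line that the arm cannot do raises Unreachable and nothing moves.
- finish_job(): hands the job in; it is judged then, once.
Readings, each from a call of its own:
- current_time(): time.
- current_q(): joint angles.
- current_dq(): joint speeds.
- current_joint_efforts(): joint torques, N m.
- current_eef_pos(): TCP position.
- current_orientation(): TCP orientation.
- current_contact_force(): force on the tool from outside, world axes, zero at the start.
- current_moment(): the same for the moment, N m.
- current_gripper_width(): opening from 0.0 (shut) to 1.0 (fully open).
- current_grasp_force(): force on a finger pad.
Only numpy, scipy, OpenCV 4.12 (cv2) and the standard library are available. Lean on these libraries where they do the work, as an engineer would, in place of code of your own. Each camera call takes 0.05 s, during which the arm holds its last target. There are 200 camera calls.

## Working session

There is one attempt and no reset: what is moved stays moved. The work goes in short steps, each a Python script; the robot and the scene stay as the last script left them, time stands still between calls to the robot, and variables do not carry over. Pictures are saved under pics/ and viewed, at most 10 in all, crops included, and the job is handed in when it is done.

```bash
mkdir -p pics; ls; cat > h.py <<'E'
from cell import *
import numpy as np, cv2
def px2w(im,u,v,z):
    f=im["image"].shape[0]/2/np.tan(np.radians(im["fovy"])/2)
    d=np.array([(u-im["cx"])/f,(v-im["cy"])/f]);s=d.copy()
    for _ in range(20): s=d/(1+im["k1"]*(s@s))
    P=np.array(im["pose"]);r=P[:3,:3]@np.array([s[0],-s[1],-1]);o=P[:3,3]
    return o+r*(z-o[2])/r[2]
def w2px(im,p):
    f=im["image"].shape[0]/2/np.tan(np.radians(im["fovy"])/2)
    P=np.array(im["pose"]);c=P[:3,:3].T@(np.asarray(p)-P[:3,3]);s=np.array([c[0],-c[1]])/-c[2]
    s=s*(1+im["k1"]*(s@s));return s*f+[im["cx"],im["cy"]]
def save(im,n): cv2.imwrite(f"pics/{n}.png",cv2.cvtColor(im["image"],cv2.COLOR_RGB2BGR))
E
python3 - <<'E'
from h import *
import pickle
print(current_time(),current_orientation())
for n in("top","scene"):
    im=get_image(n);save(im,n);pickle.dump(im,open(n+".pkl","wb"));print(n,im["fovy"],im["k1"],im["cx"],im["cy"],np.round(im["pose"],3).tolist())
print(current_time())
E
```

```text
pics
0.0 [-3.13985816e+00 -3.45570847e-04  3.51812197e-01]
top 47.09751018901154 -0.04483791512175449 265.1124700200174 188.7094915779333 [[0.024, 0.99, -0.14, 0.309], [-1.0, 0.027, 0.015, -0.018], [0.019, 0.14, 0.99, 1.553], [0.0, 0.0, 0.0, 1.0]]
scene 44.17341002697576 0.04983990180656162 250.0273177343093 191.250538927625 [[-0.52, -0.649, 0.555, 1.269], [0.854, -0.4, 0.331, 0.41], [0.007, 0.647, 0.763, 1.187], [0.0, 0.0, 0.0, 1.0]]
0.1
```

View pics/top.png

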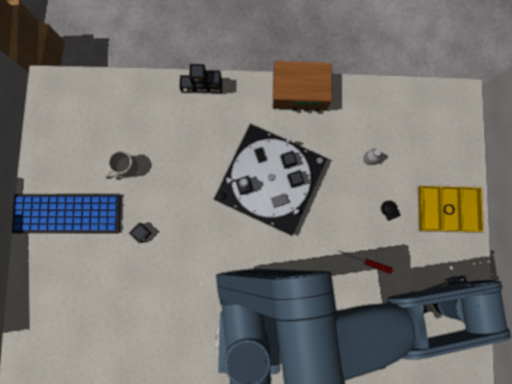

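View pics/scene.png

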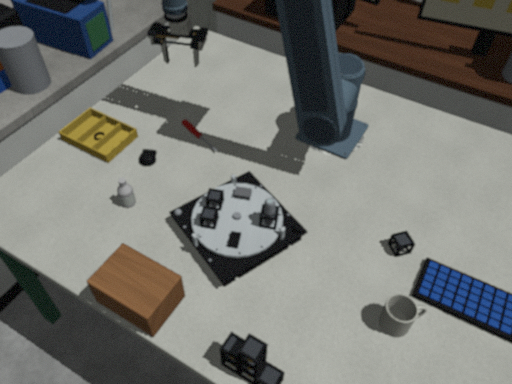

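The top view shows the deck around (271,178), the objective on its cube near (243,184), and the arm clear of the platter. I'll enlarge the stage in both views.

```bash
python3 - <<'E'
from h import *
import pickle
t=pickle.load(open("top.pkl","rb"));s=pickle.load(open("scene.pkl","rb"))
a=t["image"][115:245,205:340];b=s["image"][165:295,160:315]
a=cv2.resize(a,None,fx=4.2,fy=4.2,interpolation=cv2.INTER_CUBIC);b=cv2.resize(b,None,fx=4.2,fy=4.2,interpolation=cv2.INTER_CUBIC)
cv2.imwrite("pics/topc.png",a[...,::-1]);cv2.imwrite("pics/scc.png",b[...,::-1])
# platter disc: bright pixels in the top image
g=cv2.cvtColor(t["image"],cv2.COLOR_RGB2GRAY)
# deck: depth-based height map
H,W=g.shape
P=np.array(t["pose"]);rz=t["range_z"]
pts=np.zeros((H,W,3))
for v in range(115,245):
  for u in range(205,340):
    p0=px2w(t,u,v,0.0);o=P[:3,3];d=p0-o
    k=rz[v,u]/(-(P[:3,:3].T@d)[2]); pts[v,u]=o+k*d
np.save("pts.npy",pts)
z=pts[...,2]
m=((z>.058)&(z<.085)).astype(np.uint8)
c,_=cv2.findContours(m,cv2.RETR_EXTERNAL,cv2.CHAIN_APPROX_NONE);c=max(c,key=cv2.contourArea)
e=cv2.minEnclosingCircle(c);print("platter",e,px2w(t,*e[0],.07))
md=((z>.035)).astype(np.uint8)
c,_=cv2.findContours(md,cv2.RETR_EXTERNAL,cv2.CHAIN_APPROX_NONE);c=max(c,key=cv2.contourArea)
r=cv2.minAreaRect(c);bx=cv2.boxPoints(r);print("deck",r);print(np.round([px2w(t,*q,.05) for q in bx],3))
mo=((z>.145)).astype(np.uint8);n,l,st,ce=cv2.connectedComponentsWithStats(mo)
for i in range(1,n):print("tall",st[i],ce[i],px2w(t,*ce[i],.168),np.median(pts[l==i],0))
E
```

```text
platter ((270.64337158203125, 176.04525756835938), 40.45039367675781) [ 0.56252628 -0.05937166  0.07      ]
deck ((271.12274169921875, 177.21188354492188), (87.7265625, 89.0074462890625), 24.376468658447266)
[[ 0.478  0.137  0.05 ]
 [ 0.77   0.019  0.05 ]
 [ 0.647 -0.264  0.05 ]
 [ 0.362 -0.14   0.05 ]]
tall [259 119   1   1   1] [259. 119.] [ 0.73280407 -0.01457614  0.168     ] [ 0.3086248  -0.01834387  1.55343181]
tall [317 119   1   1   1] [317. 119.] [ 0.73864898 -0.20367508  0.168     ] [ 0.3086248  -0.01834387  1.55343181]
tall [335 119   1   1   1] [335. 119.] [ 0.74054805 -0.2626832   0.168     ] [ 0.3086248  -0.01834387  1.55343181]
tall [243 121   1   1   1] [243. 121.] [0.72454176 0.03718125 0.168     ] [ 0.3086248  -0.01834387  1.55343181]
tall [247 127   1   1   1] [247. 127.] [0.7048188  0.02358804 0.168     ] [ 0.3086248  -0.01834387  1.55343181]
tall [257 127   1   1   1] [257. 127.] [ 0.70577063 -0.00880404  0.168     ] [ 0.3086248  -0.01834387  1.55343181]
tall [303 126   1   1   1] [303. 126.] [ 0.71363993 -0.15816331  0.168     ] [ 0.3086248  -0.01834387  1.553431
[... 6368 characters left out ...]
.01834387  1.55343181]
tall [205 234   1   1   1] [205. 234.] [0.35643135 0.14445643 0.168     ] [ 0.3086248  -0.01834387  1.55343181]
tall [219 236   1   1   1] [219. 236.] [0.35134839 0.10048644 0.168     ] [ 0.3086248  -0.01834387  1.55343181]
tall [239 236   1   1   1] [239. 236.] [0.352955   0.03801829 0.168     ] [ 0.3086248  -0.01834387  1.55343181]
tall [222 238   1   1   1] [222. 238.] [0.34537181 0.09088887 0.168     ] [ 0.3086248  -0.01834387  1.55343181]
tall [312 241   1   1   1] [312. 241.] [ 0.34300033 -0.19095243  0.168     ] [ 0.3086248  -0.01834387  1.55343181]
tall [256 243   1   1   1] [256. 243.] [ 0.33253498 -0.01571536  0.168     ] [ 0.3086248  -0.01834387  1.55343181]
```

View pics/topc.png

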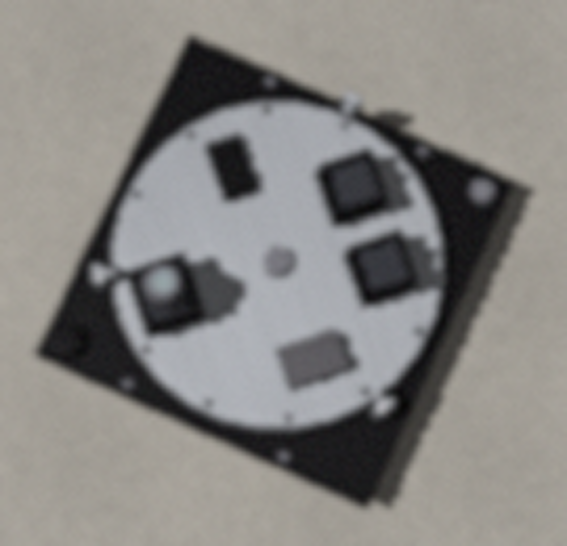

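View pics/scc.png

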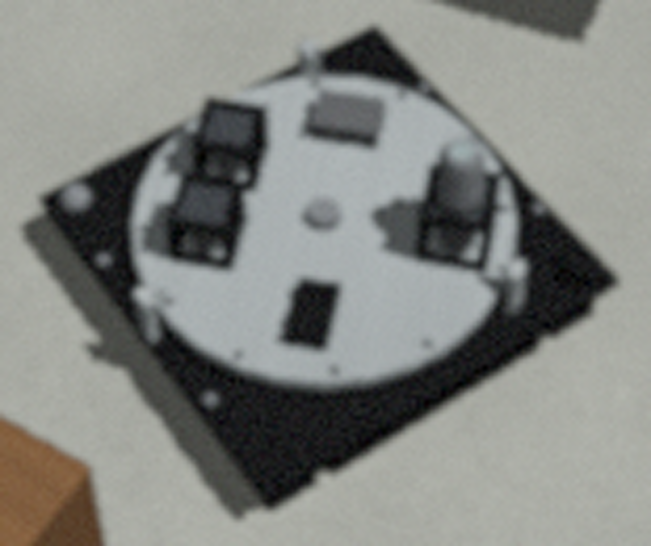

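The top crop shows pointers at crop pixels (97,272), (349,103) and (384,404), the hub at (280,262), the objective at about (163,283), the cap at (72,342) and the nut at (483,190). Only the barrel reaches the 13 cm level, so I'll push it from behind with the closed fingers.

```bash
cat >> h.py <<'E'
def cloud(im):
    H,W=im["range_z"].shape;f=H/2/np.tan(np.radians(im["fovy"])/2)
    u,v=np.meshgrid(np.arange(W),np.arange(H));d=np.stack([(u-im["cx"])/f,(v-im["cy"])/f],-1);s=d
    for _ in range(12): s=d/(1+im["k1"]*(s**2).sum(-1,keepdims=True))
    z=im["range_z"];P=np.array(im["pose"])
    p=np.stack([s[...,0]*z,-s[...,1]*z,-z],-1)@P[:3,:3].T+P[:3,3]
    p[z<=0]=np.nan
    return p
C=np.array([0.5635,-0.0612]);R=0.095
def objective(im,lo=.150,hi=.178):
    "barrel top from the depth: (xy, pixels) or None"
    p=cloud(im);r=np.hypot(p[...,0]-C[0],p[...,1]-C[1])
    m=((p[...,2]>lo)&(p[...,2]<hi)&(r>.06)&(r<.13)).astype(np.uint8)
    n,l,st,_=cv2.connectedComponentsWithStats(m)
    if n<2: return None
    i=1+np.argmax(st[1:,4])
    if st[i,4]<12: return None
    q=p[l==i];return (q[:,:2].min(0)+q[:,:2].max(0))/2 if st[i,4]>400 else q[:,:2].mean(0),st[i,4]
def ang(xy): return np.arctan2(xy[1]-C[1],xy[0]-C[0])
def orb(a,r=R): return C+r*np.array([np.cos(a),np.sin(a)])
E
python3 - <<'E'
from h import *
import pickle
t=pickle.load(open("top.pkl","rb"));s=pickle.load(open("scene.pkl","rb"))
pp=np.array([px2w(t,205+a/4.2,115+b/4.2,.095)[:2] for a,b in((349,103),(97,272),(384,404))])
print("pointers",pp,"mean",pp.mean(0),np.degrees([ang(p) for p in pp]),[np.hypot(*(p-C)) for p in pp])
print("hub",px2w(t,205+280/4.2,115+262/4.2,.075))
for im in(t,s):
    o=objective(im);print(o,np.degrees(ang(o[0])),np.hypot(*(o[0]-C)))
sp=np.array([px2w(s,160+a/4.2,165+b/4.2,.095)[:2] for a,b in((147,295),(515,265),(309,45))]);print("scene ptr",sp,sp.mean(0),np.degrees([ang(p) for p in sp]))
set_gripper(0.0)
a=ang(objective(t)[0]);am=a+np.radians(30);tg=np.array([-np.sin(am),np.cos(am)])
st=C+.088*np.array([np.cos(am),np.sin(am)])-tg*(.0475+.026+.014)
yaw=am-np.pi/2; print(st,yaw,np.degrees(am))
movep([*st,.25],[np.pi,0,yaw])
print(current_time(),current_q())
line_to([*st,.152],v=.12)
print(current_time(),current_eef_pos(),current_orientation())
im=get_image("scene");o=objective(im);print(o, o and np.degrees(ang(o[0])))
save(im,"pre")
E
```

```text
pointers [[ 0.68590651 -0.11524477]
 [ 0.54171533  0.08353667]
 [ 0.44213739 -0.14711302]] mean [ 0.55658641 -0.05960704] [ -23.82235982   98.55947885 -144.70518933] [np.float64(0.1338065405678168), np.float64(0.14636692490432626), np.float64(0.1486940816588151)]
hub [ 0.55715823 -0.06281978  0.075     ]
(array([0.52470928, 0.02890033]), np.int32(79)) 113.29323677752605 0.09809581535578214
(array([0.53140348, 0.03463163]), np.int32(101)) 108.5170449709469 0.10106378343015752
scene ptr [[ 0.69297186 -0.11211028]
 [ 0.54280904  0.0851687 ]
 [ 0.44690615 -0.14137619]] [ 0.56089568 -0.05610592] [ -21.46549556   98.04612962 -145.48549902]
[0.54525043 0.06154854] 0.9301424508127623 143.29323677752603
3.9583 [-9.23971709e-02  2.48311046e-01  1.51775482e+00 -2.74227830e-04
  1.37556867e+00  5.49634812e-01]
4.925 [0.54583821 0.06142241 0.15271168] [ 3.14043072e+00 -7.12936678e-04  9.30034791e-01]
(array([0.56028087, 0.06055744]), np.int32(41)) 91.514484115062
```

View pics/pre.png

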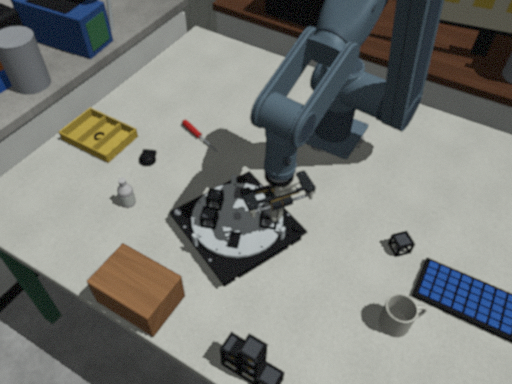

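The view shows the closed fingers lowered just behind the barrel, near (285,195), and clear of everything else. Push, retract and measure.

```bash
sed -i 's/^C=.*;R=0.095/C=np.array([0.560,-0.060]);R=0.095;PARK=np.radians([-22.9,97.1,-142.9])/' h.py
python3 - <<'E'
from h import *
am=np.radians(142);tg=np.array([-np.sin(am),np.cos(am)])
p=current_eef_pos();t0=current_time()
e=np.array(p[:2])+tg*.112
line_to([*e,.152],v=.075);t1=current_time();print("push",t0,t1,.112/.075)
line_to([*e,.235],v=.25);print("up",current_time())
line_to([.40,-.20,.26],v=.25);print(current_time())
D=[]
for k in range(5):
    t=current_time();im=get_image("scene");o=objective(im);D.append((t,*(o[0] if o else (np.nan,)*2),np.degrees(ang(o[0])) if o else 0,o[1] if o else 0));dwell(.1)
print(np.round(D,3));save(im,"spin");np.save("D.npy",D);print(current_contact_force())
E
```

```text
push 4.975 6.6167 1.4933333333333334
up 7.1
8.0167
[[ 8.0170e+00  6.4200e-01 -1.1000e-01 -3.1370e+01  1.1600e+02]
 [ 8.1670e+00  6.5100e-01 -9.5000e-02 -2.1044e+01  1.1500e+02]
 [ 8.3170e+00  6.5600e-01 -7.8000e-02 -1.0384e+01  1.1300e+02]
 [ 8.4670e+00  6.5900e-01 -6.0000e-02  8.7000e-02  1.1100e+02]
 [ 8.6170e+00  6.5800e-01 -4.3000e-02  9.7540e+00  1.1300e+02]]
[ 0.38339957 -0.27196209 -0.12257821]
```

Spinning at about 1.2 rad/s. Next I open the gripper, fit a drag model and join the orbit, running a few chords first to check the tracking error.

```bash
cat >> h.py <<'E'
from scipy.optimize import least_squares
import json,os
def load(): return json.load(open("M.json")) if os.path.exists("M.json") else []
def keep(M): json.dump(M,open("M.json","w"))
def meas(M,name):
    t=current_time();o=objective(get_image(name),lo=.160 if name=="wrist" else .150)
    if o is None: return None
    xy=o[0]-([.004,.003] if name=="scene" else [0,0]);a=ang(xy)
    M.append([t,a,.06 if name=="scene" else .02]);return xy
def model(x,t): 
    w0,p0,l=x; return p0+(w0+1)*(1-np.exp(-l*t))/l-t
def fit(M):
    M=np.array(M);t0=M[0,0];t=M[:,0]-t0
    x=np.array([1.2,M[0,1],.043])
    for n in range(3,len(M)+1):   # progressive: keeps the turn count
        f=lambda x:np.r_[np.angle(np.exp(1j*(model(x,t[:n])-M[:n,1])))/M[:n,2],(x[2]-.043)/.015]
        x=least_squares(f,x).x
    return (lambda T:model(x,T-t0)),(lambda T:(x[0]+1)*np.exp(-x[2]*(T-t0))-1),x
ORI=[np.pi,0,.93];ZH=.227
def chase(M,n,Tm=.3,lead=.13,wmin=.40):
    ph,w,x=fit(M)
    for k in range(n):
        t=current_time();p=np.array(current_eef_pos())
        err=p[:2]-orb(ph(t))
        if k%2==0:
            xy=meas(M,"wrist")
            if xy is not None: ph,w,x=fit(M)
            print(round(t,2),"w %.3f"%w(t),"pred err mm",np.round(err*1e3),"seen",None if xy is None else np.round((p[:2]-xy)*1e3),"z %.3f"%p[2])
        t=current_time();p=np.array(current_eef_pos())
        g=np.array([*orb(ph(t+Tm+lead),R+.0015),ZH])
        line_to(g,v=np.linalg.norm(g-p)/Tm)
        if w(t)<wmin: break
    keep(M)
E
python3 - <<'E'
from h import *
D=np.load("D.npy");M=[[r[0],float(ang(r[1:3]-[.004,.003])),.06] for r in D]
print([solve_ik([*orb(a),ZH],ORI) is not None for a in np.arange(0,6.3,.4)])
set_gripper(1.0);print("opened",current_time())
for _ in range(2): print(meas(M,"scene"))
ph,w,x=fit(M);print(x,current_time(),w(current_time()))
# join
t=current_time();p=np.array(current_eef_pos())
T=min((T for T in np.arange(.6,6,.05) if np.linalg.norm(orb(ph(t+T+.13))-p[:2])/T<.15))
g=np.array([*orb(ph(t+T+.13)),ZH]);line_to(g,ori=ORI,v=np.linalg.norm(g-p)/T);print("join",T,current_time()-t)
chase(M,5)
im=get_image("wrist");save(im,"w1");print(current_orientation())
E
```

```text
[True, True, True, True, True, True, True, True, True, True, True, True, True, True, True, True]
opened 10.2417
[0.52950794 0.03236816]
[0.52425733 0.02984517]
[ 1.22169122 -0.58368213  0.04453578] 10.3417 1.0031541979961873
join 1.0500000000000003 1.200000000000001
11.54 w 0.900 pred err mm [-0.  1.] seen [3. 1.] z 0.227
12.5 w 0.788 pred err mm [-2.  0.] seen [ 2. -1.] z 0.227
13.43 w 0.700 pred err mm [-1. -1.] seen [-1. -1.] z 0.227
[-3.14067548e+00  4.16891266e-04  9.30239610e-01]
```

View pics/w1.png

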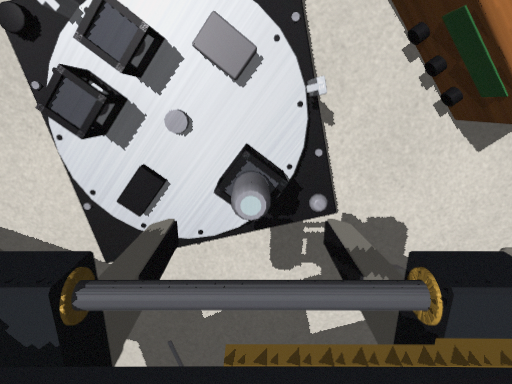

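The hand camera sees the objective top at (250,205), between the fingers' lines, with a tracking error of only a few mm. Continuing until the rate falls to the limit.

```bash
python3 - <<'E'
from h import *
M=load();chase(M,14,wmin=.41)
ph,w,x=fit(M);t=current_time();print(x,t,w(t))
T=np.arange(11,20,.01);print("w<.419 at",T[w(T)<2*np.pi/15][0])
A=np.array(M);print(np.round(np.c_[A[:,0],np.angle(np.exp(1j*(ph(A[:,0])-A[:,1])))],3))
u=np.unwrap(A[:,1]);print("rates",np.round(np.diff(u[7:])/np.diff(A[7:,0]),3))
E
```

```text
13.97 w 0.654 pred err mm [-4. -2.] seen [-4. -4.] z 0.227
14.92 w 0.586 pred err mm [ 1. -1.] seen [ 1. -5.] z 0.227
15.88 w 0.520 pred err mm [ 1. -1.] seen [ 4. -4.] z 0.227
16.83 w 0.454 pred err mm [ 2. -0.] seen [ 5. -1.] z 0.227
17.79 w 0.388 pred err mm [2. 0.] seen [3. 2.] z 0.227
[ 1.22887563 -0.57678771  0.04844541] 18.2917 0.3548905280985477
w<.419 at 17.339999999999865
[[ 8.0170e+00  2.0000e-02]
 [ 8.1670e+00  1.8000e-02]
 [ 8.3170e+00  7.0000e-03]
 [ 8.4670e+00 -5.0000e-03]
 [ 8.6170e+00 -5.0000e-03]
 [ 1.0242e+01  1.0000e-02]
 [ 1.0292e+01  0.0000e+00]
 [ 1.1542e+01 -1.9000e-02]
 [ 1.2500e+01 -2.0000e-03]
 [ 1.3433e+01  8.0000e-03]
 [ 1.3975e+01  1.2000e-02]
 [ 1.4917e+01  5.0000e-03]
 [ 1.5875e+01 -3.0000e-03]
 [ 1.6833e+01 -6.0000e-03]
 [ 1.7792e+01 -0.0000e+00]]
rates [0.818 0.743 0.684 0.641 0.567 0.492 0.415]
```

The film ran unbroken from 11.5 s to about 17.3 s (5.8 s) above one turn in 15 s. Now I let it coast down clear of the arm and see where it rests.

```bash
python3 - <<'E'
from h import *
M=load();line_to([.40,-.20,.26],v=.12);dwell(3.5)
for _ in range(6):
    xy=meas(M,"scene");print(current_time(),xy,None if xy is None else np.degrees(M[-1][1]))
    dwell(.7)
    if len(M)>2 and abs(M[-1][1]-M[-2][1])<.01: break
keep(M);print(np.degrees(PARK))
E
```

```text
24.575 [0.54364801 0.03579343] 99.68704927118553
25.325 [0.54348667 0.03535895] 99.8244891541294
[ -22.9   97.1 -142.9]
```

It came to rest about 3° from the second pointer. I'll take it by hand across its path, centre it there and let go.

```bash
python3 - <<'E'
from h import *
M=load();a=M[-1][1]
movep([*orb(a),ZH],[np.pi,0,a-np.pi/2])
xy=meas(M,"wrist");a=M[-1][1];print("seen",xy,np.degrees(a),np.hypot(*(xy-C)),current_time())
line_to([*xy,ZH],ori=[np.pi,0,a-np.pi/2],v=.1)
line_to([*xy,.151],v=.08);print(current_contact_force())
set_gripper(0);print("grip",current_gripper_width()*93,current_grasp_force(),current_contact_force(),current_time())
r=np.hypot(*(xy-C))
for b in np.linspace(a,PARK[1],3)[1:]:
    line_to([*orb(b,r),.151],ori=[np.pi,0,b-np.pi/2],v=.03)
dwell(.5);print(current_contact_force(),current_eef_pos())
set_gripper(1.0)
line_to([*orb(PARK[1],r),ZH],v=.08)
for _ in range(2): xy=meas(M,"wrist");print("after",xy,np.degrees(M[-1][1]),current_time());dwell(.7)
line_to([.40,-.20,.26],v=.15)
for _ in range(2):
    im=get_image("scene");o=objective(im);print(o,np.degrees(ang(o[0]-[.004,.003])));dwell(.5)
save(im,"end");im=im["image"][165:295,160:315];cv2.imwrite("pics/endc.png",cv2.resize(im,None,fx=4.2,fy=4.2,interpolation=cv2.INTER_CUBIC)[...,::-1]);print(current_time())
E
```

```text
seen [0.54017231 0.03383937] 101.93076621718595 0.09591123533981377 27.2833
[-0.63650378  0.18101372 -0.24831472]
grip 31.67773754815348 30.00003107590601 [-0.60786122  0.87621928 -0.14430381] 29.625
[-0.55428464  1.05092637 -0.30129655] [0.54808545 0.03515113 0.15097848]
after [0.54742896 0.03498412] 97.53921395023573 32.9333
after [0.54797319 0.03486885] 97.22501550680774 33.6833
(array([0.55536884, 0.03984573]), np.int32(106)) 95.09290454022856
(array([0.5555338 , 0.03966115]), np.int32(109)) 95.00555627401647
37.5
```

View pics/endc.png

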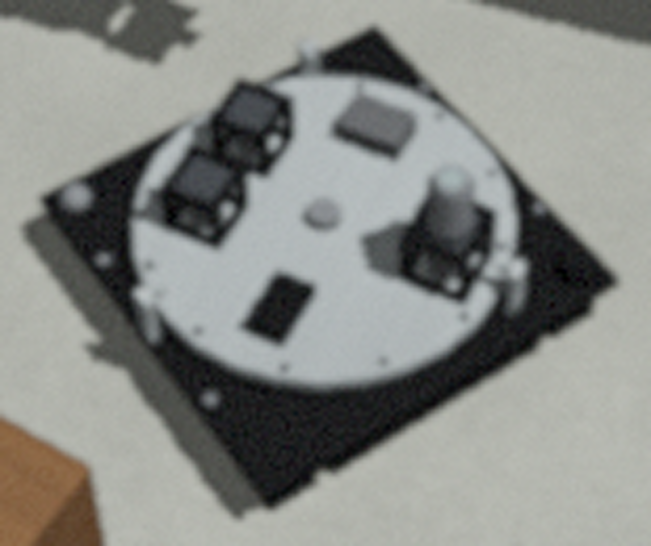

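The picture shows the objective's cube at crop (450,250), facing its pointer at (512,270). The platter is at rest, the nut is in place at (77,195), and the arm is clear.

```bash
python3 -c "
from cell import *
print(finish_job())"
```

```text
the job is handed in; nothing more can be done
None
```

I handed the job in at about 37.5 s: the platter was spun to about 1.2 rad/s, the objective was filmed for about 5.8 s without a break above the minimum rate, and it stands still about 1° from the second pointer (+120°). The platter coasted to rest about 5° (8 mm) short of there, so I gripped it only to centre it, not to stop it while moving.

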